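# Index the sample shuttle to the optical reader

## Robot

A 7-joint arm with a two-finger parallel gripper is mounted at the origin on the work surface. World frame = base frame: x ahead of the robot, y to its left, z up, the work surface at z = 0. Lengths are in m, angles in rad, forces in N, time in s.
With the tool pointing down it reaches from about 0.425 to 0.875 m from the base axis. Payload 8.4 kg.
Tool frame: the origin (TCP) lies at the very end of the fingers, on their centre line; the grasp point (between the pads) lies behind it (ctrl.grip_depth is the z of the grasp point in the tool frame, in m); z points along the fingers, y is the direction in which the jaws open and shut (so a half turn about z gives the same grasp; the last joint's range is limited). The gripper opens to 85 mm and grips with 20 to 120 N. Pads are 22 mm wide; open, the fingers measure 114 mm over their backs; the gripper's body (76 mm by 85 mm) begins 54 mm behind the grasp point. The pads swing forward as they close: fully open they stand 13 mm farther back than shut.
Start: joints at [1.063, 0.333, 0.04, 1.465, -0.013, 1.343, -0.059], TCP at [0.258, -0.596, 0.231] pointing down, gripper open.
Joint ranges: [-2.58, 2.58], [-0.38, 2.09], [-1.3, 1.39], [0.25, 2.4], [-1.5, 4.64], [0.08, 2.09], [-2.65, 2.65]. Speed limits (rad/s): [2.22, 2.22, 2.79, 2.79, 3.14, 3.14, 3.14].

## Interface

Orientations are given as a unit quaternion [x, y, z, w].
In Python, from workcell import ctrl gives the robot as it stands.
- The arm moves only by the tool drive_tool, never from a script. Its argument "increments" is a list of rows, each a list of 5 numbers: the finger opening in m, from 0 to 0.0854, then the shift along the tool's x, y, z in m, then the turn about the tool's z in rad. A call has 1 to 10 rows; each row shifts and turns the commanded pose from where the row before left it, along the tool's axes as they then stand; what a row does not reach is not made up. A row lasts 1/8 s, in which the tool goes at most 62.5 mm and 10.7 degrees, less where a joint would pass 70% of its speed; a pose out of reach is approached as far as the arm can. A call with a gripper value outside its range is refused whole. The fingers move at their own pace and stop on an object; "newtons" is the grip in N (left out, the last holds). Time passes only in rows, so rows that do not move let the fingers close. It gives the time, the measured TCP pose, the force and the opening at its end, in the units of the state.
- ctrl.get_obs(): the state, without advancing time (a new reading comes with each control period).
- ctrl.get_image(name): name is "side" or "top" or "wrist"; returns a dict with "img" (480x640x3 uint8, red, green, blue), "intrinsics" (3x3 intrinsics, pixels), "k1" (the pictures are not rectified: a ray, as slopes to the right and down, at radius r is drawn at 1 + k1 r^2 times it, then the intrinsics apply), "cam_to_world" (4x4, takes a point from camera to world coordinates); the wrist camera has in their place "tool_from_camera" (4x4, takes a point from camera to tool coordinates, whose origin is the TCP and whose axes are the flange's). Camera axes: x right, y up, looking along -z (the intrinsics and any distortion apply to the point x, -y, -z); pixel columns grow to the right and rows downward; lengths in m; the calibration is good to about 2 mm. A picture is of the moment at which its call begins: read the wrist's pose just before it. There is no depth.
- ctrl.close_job(): hands the job in, once; it reports no verdict.
Trained networks look in a picture, given as the dict that the camera call returned (one of the last four; its "shot" number tells which), for a name from the list of things; names that differ only in an ending like _2 or _b are one class to them, and where a whole thing is asked for, a point or a joint stands for the part that bears it (a point fixed in the world has none). Each returns a list of dicts, best first, with "p" (0 to 1); they miss things now and then, are a little off and sometimes report something else, mostly with a low value. They report only what shows in the picture. A call takes as long as a camera call. They do not tell look-alikes from the thing itself.
- ctrl.outline_of(picture, name): "mask" (480x640 bool, what is visible of it) and "box" ([centre column, centre row, width, height] in pixels, round what is visible of it).
The state is a dict: "time_s": time; "joint_positions": joint angles; "qvel": joint speeds; "tau": joint torques, N m; "eef_pos": TCP position; "eef_rot": TCP orientation; "force": force on the tool from outside, world axes, zero at the start; "moment": the same for the moment, N m; "finger_gap": finger opening in m.
Only numpy, scipy, OpenCV 4.12 (cv2) and the standard library are available. Lean on these libraries where they do the work, as an engineer would, in place of code of your own. Each camera call takes 0.05 s, during which the arm holds its last target.

## Task

The sample vial rides on the sliding carriage, which is locked at its middle station. Lift the black T-bar of the locking plunger and give it a quarter turn so that it stays up, slide the carriage along to the end station where the vial stands in front of the optical reader (the white box with the lens, not the waste pot), then turn the T-bar back so that the plunger drops fully home and locks the carriage there.

Things in the scene. Friction and masses are not known exactly. Their poses are not given: they have to be found in the camera images.
- bar (a point): Centre of the plunger's black T-bar: 44 mm long (its x), 12 wide (y), 16 high, on a 9 mm upright stem above two steel blocks (tops at z 85 mm) on a fixed bracket, near side, middle. Does not slide with the carriage; turns about the vertical through this point. Locked: z 112 mm, bar across the slide (along the tab's x). Parked after a quarter turn either way: z 123 mm, rests on the blocks.
- plunger (a joint): Height of the T-bar above locked, m: 0 locked, 0.011 parked, stop at 0.022. A spring pulls it down (4 N locked, 7 N parked). Raised 0.012 or more, it turns freely either way (stops at 100 degrees). Parked, the carriage is free. Turned back to within 15 degrees of across, over a slot, it drops home when let go; with no slot beneath it stays 0.008 up.
- tab (a point): Centre of the carriage's black upright tab: 36 mm (x, across the slide), 12 (y, along it), 52 high; z 64 mm, top 87, carriage top round it 35. Slides along its y, about 2 N friction; 3 stations 100 mm apart, now at the middle, T-bar 110 mm off in -x. Each slot leaves 7 mm play either way; end stops 6 mm past the end stations, still lockable there. Vial on the carriage 50 mm off in +x, top 99.
- reader: Optical reader, fixed: white box 80 mm (x) by 70 (y) by 100 high, display on top, black lens tube 28 mm across on its -x face, towards the carriage. Origin: centre of its underside. It stands beyond the slide at either end station (a round white open waste pot at the other), axes parallel to the tab's. At its station the tab is 135 mm from this origin in -x, at y = 0.
Not all that is in view belongs to the job. Leave any green or yellow look-alike of the reader alone.

How it is judged:
By the outcome, as a careful person would: the job done as asked, in the order asked, and still so for the second after the job is handed in, with the robot touching nothing.
It also fails if it takes over 67 s, if anything falls off the work surface, if the arm or the gripper's body presses on something with over 40 N, if the wrist force passes 120 N, or if a joint passes its speed limit or range.

## Working session

There is one attempt and no reset: what is moved stays moved. The work goes in short steps, Python scripts to look and compute and a tool call to move; the robot and the scene stay as the last step left them, time stands still between calls to the robot, and variables do not carry over. Pictures are saved under pics/ and viewed, and the job is handed in when it is done.

Besides the shell and the picture viewer there is one more tool, called after "Call:" as name(argument=value, ...) on one line, values as JSON. drive_tool: Moves the arm, as the interface text tells. Its arguments: {"type":"object","properties":{"increments":{"type":"array"},"newtons":{"type":"number"}},"required":["increments"]}

```bash
ls; mkdir -p pics; cat > h.py <<'E'
import numpy as np,cv2
from workcell import ctrl
def save(d,n): cv2.imwrite('pics/'+n,cv2.cvtColor(d['img'],cv2.COLOR_RGB2BGR))
def ray(d,u,v,T=None):
    K=np.array(d['intrinsics']);k1=d['k1']
    x=(u-K[0,2])/K[0,0];y=(v-K[1,2])/K[1,1]
    rd=np.hypot(x,y);r=rd
    for _ in range(30): r=rd/(1+k1*r*r)
    s=r/rd if rd>0 else 1
    T=np.array(d['cam_to_world']) if T is None else T
    return T[:3,3],T[:3,:3]@np.array([x*s,-y*s,-1.])
def atz(d,u,v,z,T=None):
    o,r=ray(d,u,v,T); return o+r*(z-o[2])/r[2]
def proj(d,P,T=None):
    K=np.array(d['intrinsics']);T=np.array(d['cam_to_world']) if T is None else T
    p=np.linalg.inv(T)@np.append(P,1); x=p[0]/-p[2];y=-p[1]/-p[2];f=1+d['k1']*(x*x+y*y)
    return K[0,0]*x*f+K[0,2],K[1,1]*y*f+K[1,2]
E
python3 - <<'E'
from h import *
o=ctrl.get_obs();print({k:np.round(v,3) for k,v in o.items()},ctrl.grip_depth)
for n in('top','side'):
    d=ctrl.get_image(n);save(d,n+'0.png');print(n,np.round(d['cam_to_world'],3).tolist(),d['intrinsics'],d['k1'])
    for t in('bar','tab','reader','plunger'):
        for q in ctrl.outline_of(d,t)[:3]: print(t,np.round(q['box'],1),round(q['p'],2))
E
```

```text
pics
{'time_s': np.float64(0.0), 'joint_positions': array([ 1.063,  0.334,  0.04 ,  1.466, -0.013,  1.343, -0.059]), 'qvel': array([ 0.001,  0.   , -0.002,  0.001,  0.001, -0.   ,  0.002]), 'tau': array([-0.0000e+00, -6.5856e+01,  1.3660e+00, -4.0556e+01,  1.7000e-02,
        1.3000e-02, -0.0000e+00]), 'eef_pos': array([ 0.258, -0.596,  0.23 ]), 'eef_rot': array([ 0.979,  0.203, -0.   , -0.001]), 'force': array([-0.021, -0.095, -0.211]), 'moment': array([ 0.019, -0.016,  0.009]), 'finger_gap': np.float64(0.085)} -0.0187
top [[-0.001, 0.996, -0.088, 0.506], [-1.0, 0.001, 0.019, -0.096], [0.019, 0.088, 0.996, 0.983], [0.0, 0.0, 0.0, 1.0]] [[450.1475176    0.         319.33725364]
 [  0.         450.1475176  241.00131375]
 [  0.           0.           1.        ]] -0.07609091538261943
bar [298.4 296.5   6.9  22. ] 0.58
tab [300.1 256.8 131.7 103.7] 0.9
reader [467.5 346.2  52.3  52.8] 0.98
reader [351.9 179.3  37.7  53. ] 0.79
reader [473.1 216.   49.2  47. ] 0.79
plunger [298.7 296.6   6.4  24.5] 0.43
side [[-0.965, 0.135, -0.224, 0.373], [-0.26, -0.576, 0.775, 0.673], [-0.024, 0.806, 0.592, 0.684], [0.0, 0.0, 0.0, 1.0]] [[562.47864719   0.         319.60691011]
 [  0.         562.47864719 238.86504858]
 [  0.           0.           1.        ]] -0.14079977752664755
bar [385.4 256.2  26.8  24.6] 0.68
tab [329.8 286.2 154.6 115.7] 0.69
reader [341.7 170.1  45.6  51.1] 0.93
reader [279.6 183.5  47.8  48.8] 0.85
reader [457.9 188.3  48.8  60. ] 0.84
plunger [386.4 254.6  27.1  22.1] 0.59
```

View pics/top0.png

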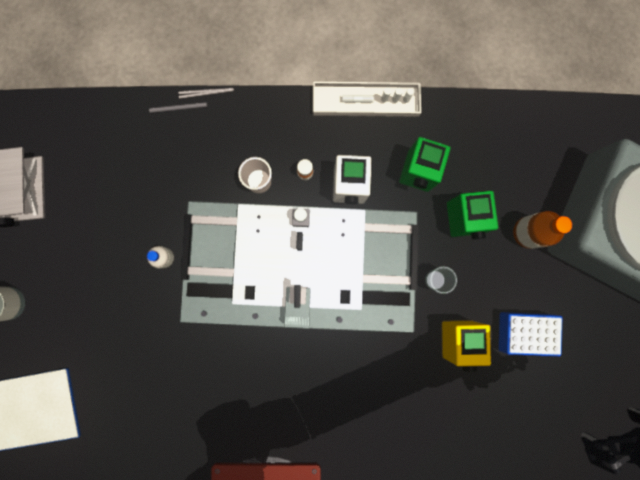

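View pics/side0.png

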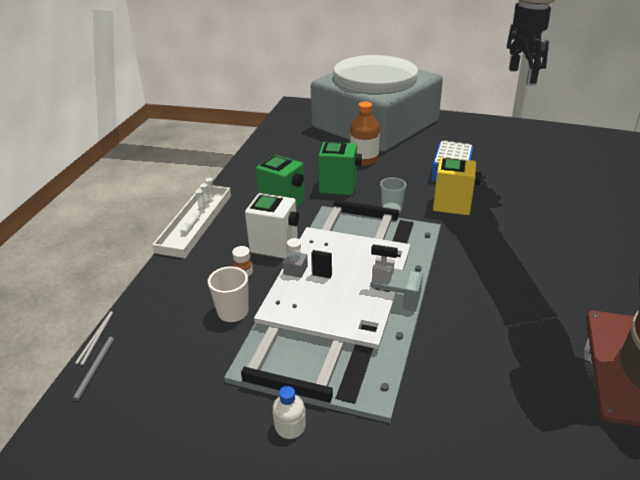

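The white reader is at top (352,180), which is the −y end. The pot is at (255,175). The T-bar is at about (297,293) and the tab at about (299,241). Next I'll zoom in and measure.

```bash
python3 - <<'E'
from h import *
d=ctrl.get_image('top');im=d['img']
c=im[150:340,170:430];cv2.imwrite('pics/topz.png',cv2.resize(c[...,::-1],None,fx=3,fy=3,interpolation=cv2.INTER_CUBIC))
def m(n,d):
    r=ctrl.outline_of(d,n)
    return r
for n,z in(('bar',.120),('plunger',.12),('reader',.1)):
    for q in m(n,d)[:3]:
        ys,xs=np.nonzero(q['mask']);print(n,round(q['p'],2),xs.min(),xs.max(),ys.min(),ys.max(),np.round(atz(d,xs.mean(),ys.mean(),z),4))
# dark blobs
g=im.max(2)
for (u0,u1,v0,v1),z in(((288,310,228,252),.09),((285,308,280,308),.12)):
    s=g[v0:v1,u0:u1];print(s.tolist() if 0 else '');mk=s<60;ys,xs=np.nonzero(mk);print(xs.min()+u0,xs.max()+u0,ys.min()+v0,ys.max()+v0)
    print('\n'.join(' '.join('%3d'%t for t in r) for r in s))
# carriage axis
def pt(u,v,z):return atz(d,u,v,z)
print(proj(d,[0.6,0,.1]))
s=ctrl.get_image('side');c=s['img'][200:340,260:460];cv2.imwrite('pics/sidez.png',cv2.resize(c[...,::-1],None,fx=4,fy=4,interpolation=cv2.INTER_CUBIC))
E
```

```text
bar 0.59 294 300 284 307 [ 0.4763 -0.0699  0.12  ]
plunger 0.45 294 300 285 306 [ 0.4776 -0.0698  0.12  ]
reader 0.84 442 490 321 371 [ 0.3813 -0.4012  0.1   ]
reader 0.8 447 497 191 239 [ 0.6376 -0.4203  0.1   ]
reader 0.61 400 449 137 191 [ 0.7397 -0.3255  0.1   ]
Traceback (most recent call last):
ValueError: zero-size array to reduction operation minimum which has no identity
```

View pics/topz.png

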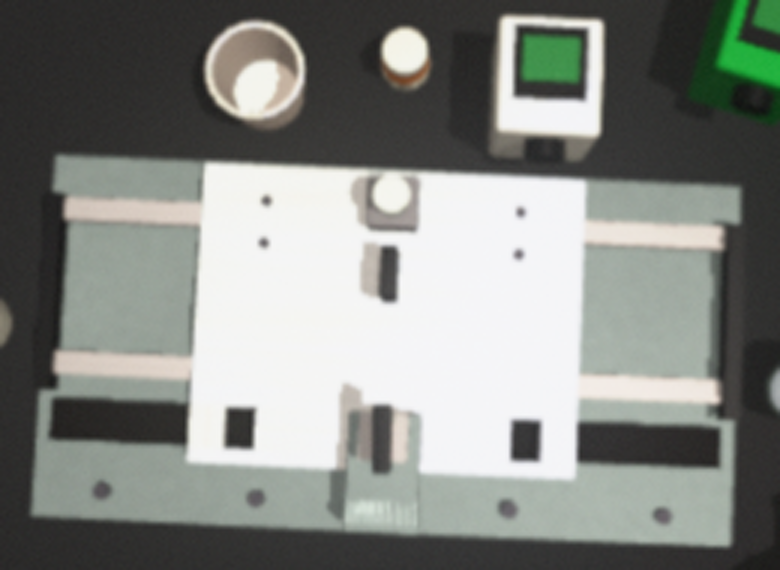

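```bash
python3 - <<'E'
from h import *
d=ctrl.get_image('top')
p=lambda X,Y,z:atz(d,170+X/3-.33,150+Y/3-.33,z)
for n,a,b,z in(('basebottom',(32,516),(733,546),.01),('car top',(204,162),(587,180),.035),('car bottom',(187,462),(576,479),.035),('pockets',(239,428),(526,440),.035)):
    A,B=p(*a,z),p(*b,z);D=A-B;print(n,np.round(A,4),np.round(B,4),'ang',np.degrees(np.arctan2(-D[0],D[1])),np.linalg.norm(D))
print('tab',p(389,273,.087)); print('bar',p(382,438,.12)); print('reader',p(551,72,.1))
for c in((404,'up'),):pass
B=p(382,438,.12);
s=ctrl.get_image('side');print(proj(s,[B[0],B[1],.12]))
c=s['img'][200:340,260:460];cv2.imwrite('pics/sidez.png',cv2.resize(c[...,::-1],None,fx=4,fy=4,interpolation=cv2.INTER_CUBIC))
E
```

```text
basebottom [0.4176 0.184  0.01  ] [ 0.3956 -0.3182  0.01  ] ang -2.5038814504055376 0.5026751847540611
car top [0.669 0.06  0.035] [ 0.6566 -0.2121  0.035 ] ang -2.610305446146732 0.27237735891977416
car bottom [0.4577 0.0688 0.035 ] [ 0.4457 -0.2025  0.035 ] ang -2.5300590941382444 0.27155073422781034
pockets [0.4814 0.0328 0.035 ] [ 0.4729 -0.1676  0.035 ] ang -2.4089800607114946 0.20055027359230118
tab [ 0.58542154 -0.07288778  0.087     ]
bar [ 0.47728751 -0.06957076  0.12      ]
reader [ 0.7191097  -0.18080865  0.1       ]
(np.float64(383.70267646965044), np.float64(246.54534812644408))
```

View pics/sidez.png

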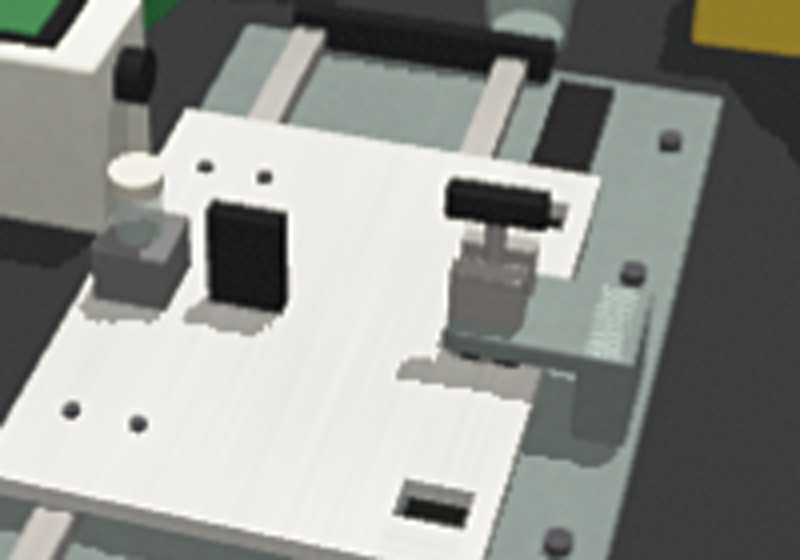

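Call:
drive_tool(increments=[[0.05,0,0,0,0.151],[0.05,0,0,0,0.151],[0.05,0,0,0,0.15],[0.05,0.028,-0.05,0,0],[0.05,0.028,-0.05,0,0],[0.05,0.028,-0.05,0,0],[0.05,0.028,-0.05,0,0]], newtons=40)

```text
time_s: 1.68
eef_pos: [0.3797, -0.3998, 0.2316]
eef_rot: [1.0, -0.022, 0.0, 0.0]
force: [0.3, -0.7, -0.2]
finger_gap: 0.0501
```

```bash
python3 - <<'E'
from h import *
print({k:np.round(v,3) for k,v in ctrl.get_obs().items()})
E
```

```text
{'time_s': np.float64(1.675), 'joint_positions': array([ 0.76 ,  0.136, -0.033,  1.707,  0.005,  1.299, -0.888]), 'qvel': array([-0.503, -0.263, -0.337,  0.3  ,  0.048, -0.04 , -0.839]), 'tau': array([  5.149, -49.754,   2.412, -40.34 ,   0.064,   0.356,   1.806]), 'eef_pos': array([ 0.38 , -0.4  ,  0.232]), 'eef_rot': array([ 1.   , -0.022,  0.   ,  0.   ]), 'force': array([ 0.261, -0.674, -0.235]), 'moment': array([0.021, 0.01 , 0.046]), 'finger_gap': np.float64(0.05)}
```

Call:
drive_tool(increments=[[0.05,0.012,-0.048,0,0],[0.05,0.012,-0.048,0,0],[0.05,0.012,-0.048,0,0],[0.05,0.012,-0.048,0,0],[0.05,0.012,-0.048,0,0],[0.05,0.012,-0.048,0,0],[0.05,0.012,-0.047,0,0],[0.05,0,0,0,0],[0.05,0,0,0,0]])

```text
time_s: 2.8
eef_pos: [0.4772, -0.071, 0.2314]
eef_rot: [1.0, -0.022, -0.0, 0.0]
force: [0.9, -1.1, 0.2]
finger_gap: 0.0499
```

```bash
cat > w.py <<'E'
from h import *
from scipy.spatial.transform import Rotation as R
def wrist():
    o=ctrl.get_obs();d=ctrl.get_image('wrist')
    E=np.eye(4);E[:3,:3]=R.from_quat(o['eef_rot']).as_matrix();E[:3,3]=o['eef_pos']
    return o,d,E@np.array(d['tool_from_camera'])
E
python3 - <<'E'
from w import *
o,d,T=wrist();save(d,'w1.png');print({k:np.round(v,3) for k,v in o.items() if k in('joint_positions','eef_pos','eef_rot')})
print(np.round(T,3))
for n in('bar','tab','plunger'):
    for q in ctrl.outline_of(d,n)[:2]:print(n,q['p'],np.round(q['box'],1))
print(proj(d,[.477,-.070,.12],T))
E
```

```text
{'joint_positions': array([ 0.412,  0.011, -0.356,  1.842,  0.004,  1.29 , -1.56 ]), 'eef_pos': array([ 0.477, -0.071,  0.231]), 'eef_rot': array([ 1.   , -0.022, -0.   ,  0.   ])}
[[-0.044  0.964  0.264  0.542]
 [-0.999 -0.043 -0.011 -0.073]
 [ 0.001 -0.264  0.964  0.375]
 [ 0.     0.     0.     1.   ]]
bar 0.61 [319.7 237.1  16.4  60.9]
tab 0.61 [313.6 122.2 322.9 242.7]
plunger 0.98 [316.6 239.9  20.1  65.8]
(np.float64(320.07027535317235), np.float64(237.2481305017065))
```

View pics/w1.png

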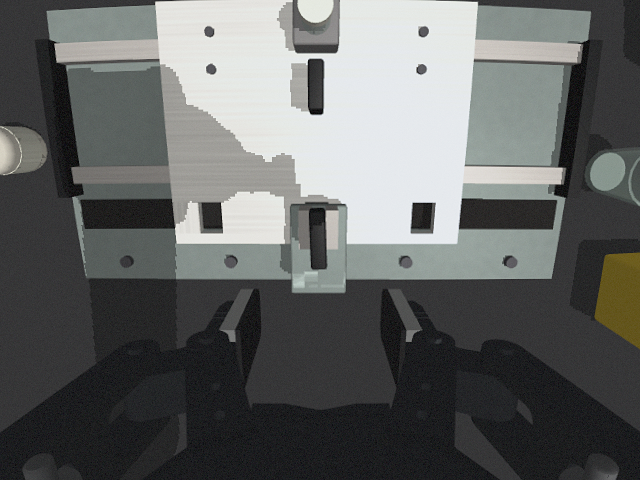

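Call:
drive_tool(increments=[[0.05,0,-0.0015,0.034,0],[0.05,0,0,0.034,0],[0.05,0,0,0.034,0],[0.05,0,0,0.036,0],[0.05,0,0,0,0],[0.03,0,0,0,0]], newtons=60)

```text
time_s: 3.75
eef_pos: [0.4781, -0.0693, 0.0946]
eef_rot: [1.0, -0.022, 0.001, 0.0]
force: [0.3, 0.2, 0.5]
finger_gap: 0.0332
```

```bash
python3 - <<'E'
from w import *
o,d,T=wrist();save(d,'w2.png');print(o['eef_pos'],o['finger_gap'],o['force'])
E
```

```text
[ 0.47805835 -0.06930696  0.09461498] 0.0332187257440499 [0.30386485 0.21006828 0.48625988]
```

View pics/w2.png

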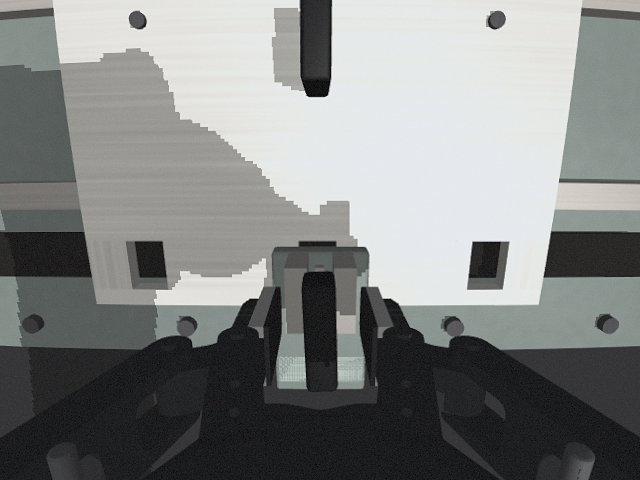

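The bar sits centred between the pads, at image (320,330). Closing now.

Call:
drive_tool(increments=[[0.0,0,0,0,0],[0.0,0,0,0,0],[0.0,0,0,0,0],[0.0,0,0,0,0],[0.0,0,0,0,0]], newtons=50)

```text
time_s: 4.42
eef_pos: [0.4784, -0.0692, 0.0948]
eef_rot: [1.0, -0.022, 0.001, 0.0]
force: [-1.4, -1.5, 7.4]
finger_gap: 0.0112
```

Call:
drive_tool(increments=[[0.0,0,0,-0.006,0],[0.0,0,0,-0.006,0],[0.0,0,0,-0.0045,0],[0.0,0,0,0,0]])

```text
time_s: 4.92
eef_pos: [0.4777, -0.0691, 0.1101]
eef_rot: [1.0, -0.022, 0.0, 0.0]
force: [5.5, -1.4, -8.5]
finger_gap: 0.0114
```

Call:
drive_tool(increments=[[0.0,0,0,0,-0.175],[0.0,0,0,0,-0.175],[0.0,0,0,0,-0.175],[0.0,0,0,0,-0.175],[0.0,0,0,0,-0.175]])

```text
time_s: 5.55
eef_pos: [0.4772, -0.0678, 0.1095]
eef_rot: [0.913, 0.407, 0.0, -0.001]
force: [3.6, 2.2, -7.9]
finger_gap: 0.0108
```

Call:
drive_tool(increments=[[0.0,0,0,0,-0.175],[0.0,0,0,0,-0.175],[0.0,0,0,0,-0.175],[0.0,0,0,0,-0.17],[0.0,0,0,0,0],[0.0,0,0,0,0]])

```text
time_s: 6.3
eef_pos: [0.4762, -0.0675, 0.1091]
eef_rot: [0.724, 0.69, -0.0, -0.002]
force: [0.1, 5.8, -8.9]
finger_gap: 0.0112
```

```bash
python3 - <<'E'
from w import *
s=ctrl.get_image('side');c=s['img'][160:340,260:460];cv2.imwrite('pics/s3.png',cv2.resize(c[...,::-1],None,fx=3,fy=3,interpolation=cv2.INTER_CUBIC))
o=ctrl.get_obs();print({k:np.round(v,3) for k,v in o.items()})
print(R.from_quat(o['eef_rot']).as_matrix().round(3))
E
```

```text
{'time_s': np.float64(6.35), 'joint_positions': array([ 0.502,  0.132, -0.479,  1.99 ,  0.068,  1.038, -0.056]), 'qvel': array([-0.002, -0.001,  0.   ,  0.001,  0.   , -0.001,  0.001]), 'tau': array([ 2.7630e+00, -4.6729e+01,  6.2300e-01, -3.9707e+01,  1.8260e+00,
        6.0000e-03,  1.0000e-02]), 'eef_pos': array([ 0.476, -0.068,  0.109]), 'eef_rot': array([ 0.724,  0.69 , -0.   , -0.002]), 'force': array([-0.94 ,  5.225, -8.278]), 'moment': array([1.307, 0.01 , 0.013]), 'finger_gap': np.float64(0.011)}
[[ 0.048  0.999 -0.003]
 [ 0.999 -0.048  0.002]
 [ 0.002 -0.003 -1.   ]]
```

View pics/s3.png

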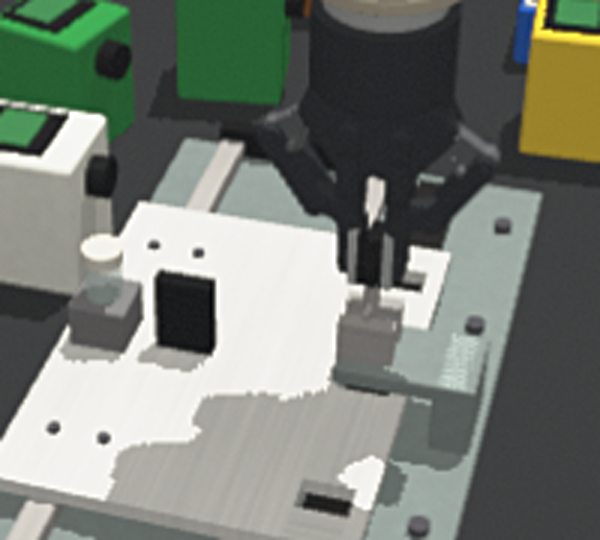

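Call:
drive_tool(increments=[[0.0,0,0,0.002,0],[0.0,0,0,0.0015,0],[0.0,0,0,0,0],[0.03,0,0,0,0],[0.045,0,0,0,0],[0.045,0,0,0,0],[0.045,0,0,0,0],[0.045,0,0,0,0]])

```text
time_s: 7.35
eef_pos: [0.4774, -0.069, 0.1064]
eef_rot: [0.723, 0.691, 0.0, 0.0]
force: [0.2, -0.6, 0.4]
finger_gap: 0.0453
```

Call:
drive_tool(increments=[[0.045,0,0,-0.03,0],[0.045,0,0,-0.03,0],[0.045,0,0,-0.03,0],[0.045,0,0,0,0]])

```text
time_s: 7.85
eef_pos: [0.4787, -0.069, 0.1986]
eef_rot: [0.723, 0.691, 0.001, 0.002]
force: [0.2, -0.0, -0.0]
finger_gap: 0.0449
```

```bash
python3 - <<'E'
from w import *
s=ctrl.get_image('side');c=s['img'][160:340,260:460];cv2.imwrite('pics/s4.png',cv2.resize(c[...,::-1],None,fx=3,fy=3,interpolation=cv2.INTER_CUBIC))
o,d,T=wrist();save(d,'w4.png');print({k:np.round(v,3) for k,v in o.items()})
E
```

```text
{'time_s': np.float64(7.9), 'joint_positions': array([ 0.52 ,  0.041, -0.476,  1.886,  0.02 ,  1.218, -0.007]), 'qvel': array([-0.003,  0.021,  0.001,  0.034,  0.002, -0.009, -0.002]), 'tau': array([-2.9000e-02, -4.0573e+01, -7.5200e-01, -4.0644e+01, -4.4000e-02,
        1.6200e-01,  4.6000e-02]), 'eef_pos': array([ 0.478, -0.069,  0.197]), 'eef_rot': array([0.723, 0.691, 0.   , 0.001]), 'force': array([-0.825,  0.454, -0.931]), 'moment': array([-0.028, -0.005,  0.079]), 'finger_gap': np.float64(0.045)}
```

View pics/s4.png

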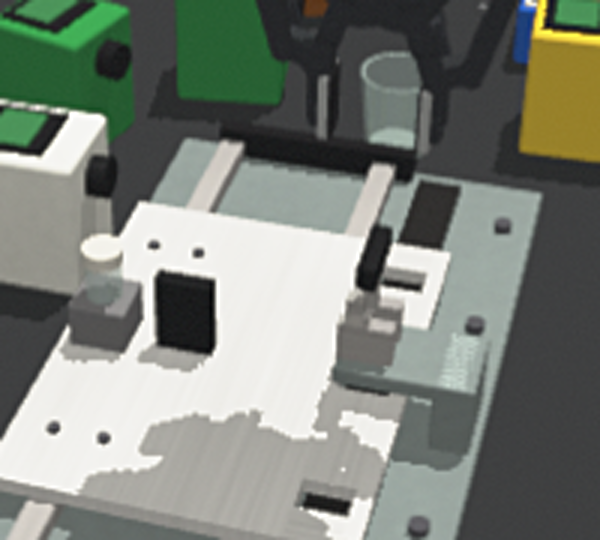

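View pics/w4.png

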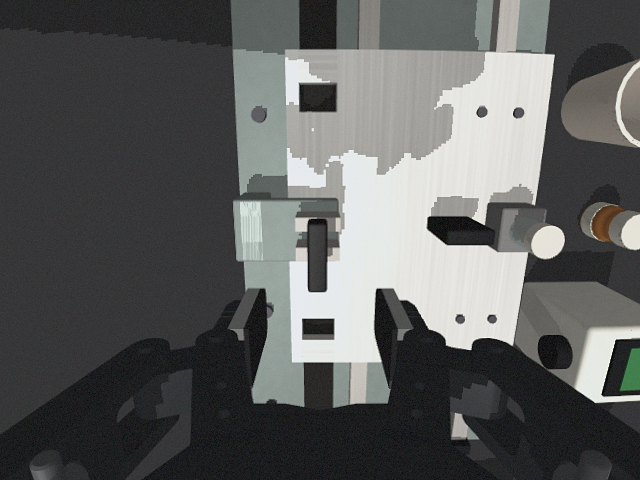

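The bar is parked along the slide and the plunger is up. Next is the tab.

Call:
drive_tool(increments=[[0.045,0,0,0,0.175],[0.045,0,0,0,0.175],[0.045,0,0,0,0.175],[0.045,0,0,0,0.175],[0.045,0,0,0,0.175],[0.045,0,0,0,0.175],[0.045,0,0,0,0.175],[0.045,0,0,0,0.175],[0.045,0,0,0,0.17]])

```text
time_s: 9.07
eef_pos: [0.4767, -0.0688, 0.195]
eef_rot: [1.0, -0.024, -0.001, -0.0]
force: [-0.1, 0.3, -0.5]
finger_gap: 0.0446
```

Call:
drive_tool(increments=[[0.045,0.036,0,0,0],[0.045,0.036,0,0,0],[0.045,0.036,0,0,0],[0.045,0,0,0,0],[0.045,0,0,0,0]])

```text
time_s: 9.7
eef_pos: [0.5842, -0.0733, 0.1951]
eef_rot: [1.0, -0.021, -0.001, -0.0]
force: [0.3, -0.0, 0.0]
finger_gap: 0.0448
```

```bash
python3 - <<'E'
from w import *
o,d,T=wrist();save(d,'w5.png');print({k:np.round(v,4) for k,v in o.items() if k in('joint_positions','eef_pos','eef_rot')})
print(R.from_quat(o['eef_rot']).as_matrix().round(3))
for z in(.087,):
  for P in([.5855,-.073],[.5865,-.0745]):print(proj(d,P+[z],T))
E
```

```text
{'joint_positions': array([ 0.4235,  0.2673, -0.4445,  1.6465,  0.1191,  1.2572, -1.658 ]), 'eef_pos': array([ 0.5842, -0.0733,  0.1951]), 'eef_rot': array([ 9.998e-01, -2.150e-02, -1.200e-03, -3.000e-04])}
[[ 0.999 -0.043 -0.002]
 [-0.043 -0.999  0.001]
 [-0.002 -0.    -1.   ]]
(np.float64(321.1298684791437), np.float64(236.07741585525295))
(np.float64(323.1964457587947), np.float64(234.61375502823321))
```

View pics/w5.png

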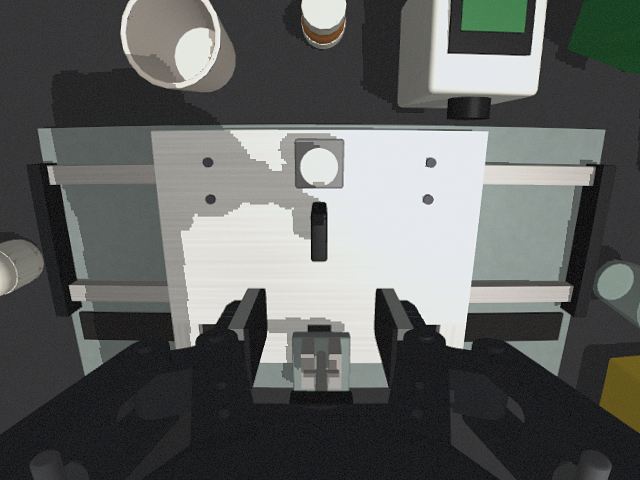

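Call:
drive_tool(increments=[[0.045,0.001,0,0.034,0],[0.045,0,0,0.034,0],[0.045,0,0,0.034,0],[0.045,0,0,0.034,0],[0.03,0,0,0,0],[0.0,0,0,0,0],[0.0,0,0,0,0],[0.0,0,0,0,0],[0.0,0,0,0,0],[0.0,0,0,0,0]], newtons=40)

```text
time_s: 11.0
eef_pos: [0.5867, -0.0736, 0.062]
eef_rot: [1.0, -0.022, 0.001, 0.0]
force: [-5.2, 0.5, 8.2]
finger_gap: 0.0108
```

Call:
drive_tool(increments=[[0.0,0,0.006,0,0],[0.0,0,0.012,0,0],[0.0,0,0.015,0,0],[0.0,0,0.015,0,0],[0.0,0,0.015,0,0],[0.0,0,0.015,0,0],[0.0,0,0.012,0,0],[0.0,0,0.01,0,0],[0.0,0,0,0,0],[0.0,0,0,0,0]])

```text
time_s: 12.25
eef_pos: [0.5821, -0.1747, 0.062]
eef_rot: [1.0, -0.022, 0.001, 0.001]
force: [-4.7, -1.5, 7.8]
finger_gap: 0.0112
```

```bash
python3 - <<'E'
from w import *
o=ctrl.get_obs();d=ctrl.get_image('top');save(d,'t6.png');print({k:np.round(v,4) for k,v in o.items() if k in('joint_positions','eef_pos','eef_rot','force','moment')})
E
```

```text
{'joint_positions': array([ 0.5287,  0.4193, -0.3842,  1.7384,  0.1819,  1.0175, -1.5362]), 'eef_pos': array([ 0.5821, -0.1747,  0.062 ]), 'eef_rot': array([ 9.998e-01, -2.220e-02,  5.000e-04,  8.000e-04]), 'force': array([-4.7347, -1.4508,  7.8092]), 'moment': array([-0.0989,  1.0032, -0.0109])}
```

View pics/t6.png

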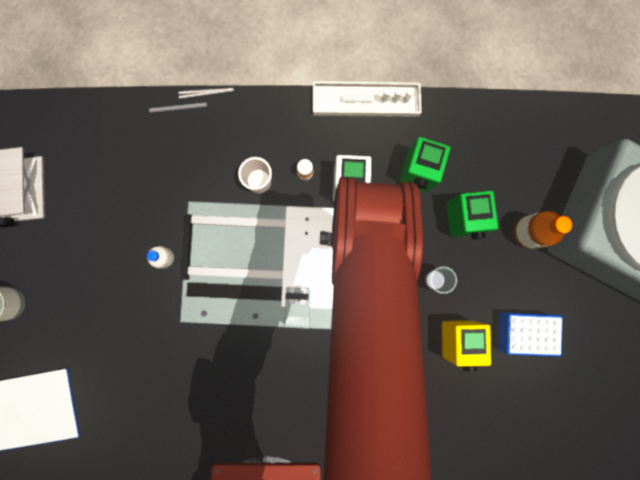

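The carriage moved 101 mm. Releasing the tab, rising and going back over the bar.

Call:
drive_tool(increments=[[0.02,0,0,0,0],[0.04,0,0,0,0],[0.045,0,0,0,0],[0.045,0,0,0,0],[0.045,0,0,-0.035,0],[0.045,0,0,-0.035,0],[0.045,0,0,-0.035,0],[0.045,0,0,-0.035,0],[0.045,0,0,0,0]])

```text
time_s: 13.42
eef_pos: [0.5836, -0.1737, 0.2035]
eef_rot: [1.0, -0.022, 0.003, 0.001]
force: [1.0, 0.2, -0.8]
finger_gap: 0.0454
```

Call:
drive_tool(increments=[[0.045,-0.027,-0.025,0,0],[0.045,-0.027,-0.025,0,0],[0.045,-0.027,-0.025,0,0],[0.045,-0.027,-0.025,0,0],[0.045,0,0,0,0],[0.045,0,0,0,0]])

```text
time_s: 14.18
eef_pos: [0.4785, -0.0695, 0.2]
eef_rot: [1.0, -0.022, -0.0, 0.0]
force: [0.0, 0.5, -0.6]
finger_gap: 0.0448
```

Call:
drive_tool(increments=[[0.045,0,0,0,-0.175],[0.045,0,0,0,-0.175],[0.045,0,0,0,-0.175],[0.045,0,0,0,-0.175],[0.045,0,0,0,-0.175],[0.045,0,0,0,-0.175],[0.045,0,0,0,-0.175],[0.045,0,0,0,-0.175],[0.045,0,0,0,-0.17],[0.045,0,0,0,0]])

```text
time_s: 15.42
eef_pos: [0.4788, -0.0697, 0.1999]
eef_rot: [0.723, 0.691, 0.0, -0.0]
force: [0.9, -0.3, 0.1]
finger_gap: 0.0448
```

```bash
python3 - <<'E'
from w import *
o,d,T=wrist();save(d,'w7.png');print({k:np.round(v,4) for k,v in o.items() if k in('joint_positions','eef_pos','eef_rot')})
print(R.from_quat(o['eef_rot']).as_matrix().round(3), proj(d,[.4773,-.0695,.131],T))
d=ctrl.get_image('top');save(d,'t7.png')
E
```

```text
{'joint_positions': array([ 0.556 ,  0.0451, -0.5118,  1.8767,  0.0228,  1.2262, -0.0094]), 'eef_pos': array([ 0.4788, -0.0697,  0.1999]), 'eef_rot': array([ 7.233e-01,  6.906e-01,  0.000e+00, -4.000e-04])}
[[ 0.046  0.999 -0.001]
 [ 0.999 -0.046  0.001]
 [ 0.001 -0.001 -1.   ]] (np.float64(320.41630735870297), np.float64(258.12442008324956))
```

View pics/w7.png

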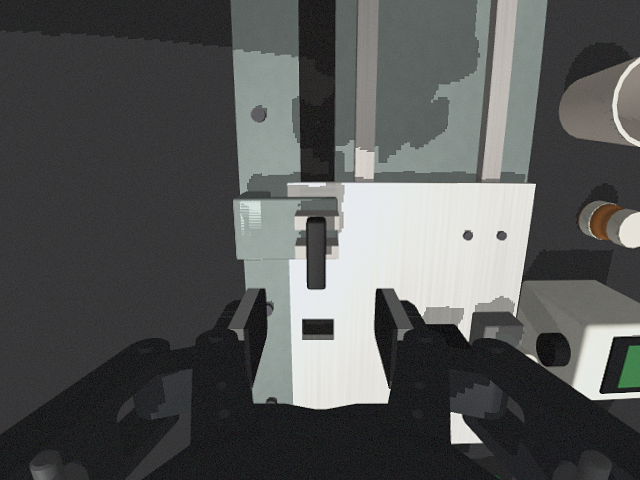

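View pics/t7.png

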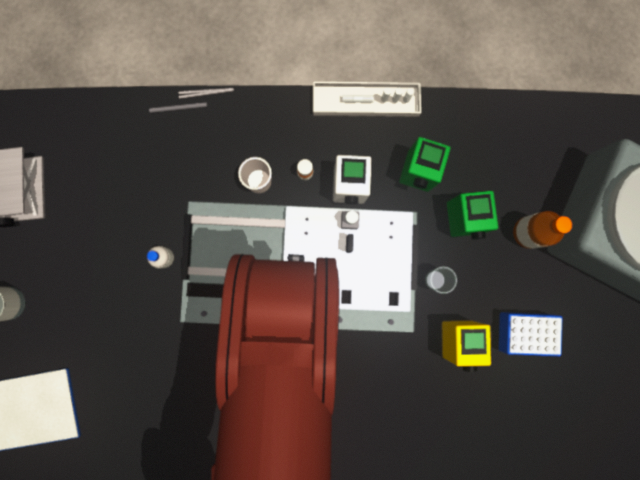

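Call:
drive_tool(increments=[[0.045,0,-0.0018,0.032,0],[0.045,0,0,0.032,0],[0.045,0,0,0.03,0],[0.045,0,0,0,0],[0.02,0,0,0,0],[0.0,0,0,0,0],[0.0,0,0,0,0],[0.0,0,0,0,0],[0.0,0,0,0,0]], newtons=50)

```text
time_s: 16.65
eef_pos: [0.4769, -0.0689, 0.1078]
eef_rot: [0.723, 0.691, 0.0, 0.001]
force: [-3.7, 1.7, 6.4]
finger_gap: 0.0111
```

Call:
drive_tool(increments=[[0.0,0,0,-0.003,0],[0.0,0,0,-0.002,0],[0.0,0,0,0,0]])

```text
time_s: 17.02
eef_pos: [0.4763, -0.0688, 0.1112]
eef_rot: [0.723, 0.691, -0.0, -0.0]
force: [-1.4, 0.3, -8.3]
finger_gap: 0.011
```

Call:
drive_tool(increments=[[0.0,0,0,0,0.175],[0.0,0,0,0,0.175],[0.0,0,0,0,0.175],[0.0,0,0,0,0.175],[0.0,0,0,0,0.175],[0.0,0,0,0,0.175],[0.0,0,0,0,0.175],[0.0,0,0,0,0.175],[0.0,0,0,0,0.17],[0.0,0,0,0,0]])

```text
time_s: 18.27
eef_pos: [0.4764, -0.0691, 0.1111]
eef_rot: [1.0, -0.021, -0.0, 0.0]
force: [-0.5, -1.2, -8.6]
finger_gap: 0.011
```

Call:
drive_tool(increments=[[0.0,0,0,0.005,0],[0.0,0,0,0.005,0],[0.0,0,0,0.005,0],[0.0,0,0,0,0]])

```text
time_s: 18.77
eef_pos: [0.4768, -0.0691, 0.097]
eef_rot: [1.0, -0.021, 0.0, 0.0]
force: [-4.2, -2.0, 2.0]
finger_gap: 0.0109
```

Call:
drive_tool(increments=[[0.015,0,0,0,0],[0.03,0,0,0,0],[0.045,0,0,0,0],[0.045,0,0,0,0],[0.045,0,0,-0.035,0],[0.045,0,0,-0.035,0],[0.045,0,0,-0.035,0],[0.045,-0.01,0,-0.02,0],[0.045,0,0,0,0],[0.045,0,0,0,0]])

```text
time_s: 20.02
eef_pos: [0.4664, -0.0684, 0.2205]
eef_rot: [1.0, -0.022, -0.0, -0.0]
force: [-0.3, -0.8, -0.4]
finger_gap: 0.0451
```

```bash
python3 - <<'E'
from w import *
s=ctrl.get_image('side');c=s['img'][160:340,240:440];cv2.imwrite('pics/s8.png',cv2.resize(c[...,::-1],None,fx=3,fy=3,interpolation=cv2.INTER_CUBIC))
for q in ctrl.outline_of(s,'bar')[:2]:print(q['p'],q['box'])
for z in(.112,.120,.123):print(z,proj(s,[.4773,-.0695,z]))
o,d,T=wrist();save(d,'w8.png')
E
```

```text
0.65 [384.0, 255.4, 27.7, 26.5]
0.112 (np.float64(383.4774018969214), np.float64(250.39562871978126))
0.12 (np.float64(383.6879349569304), np.float64(246.56933667609619))
0.123 (np.float64(383.76722019263457), np.float64(245.1243740436536))
```

View pics/s8.png

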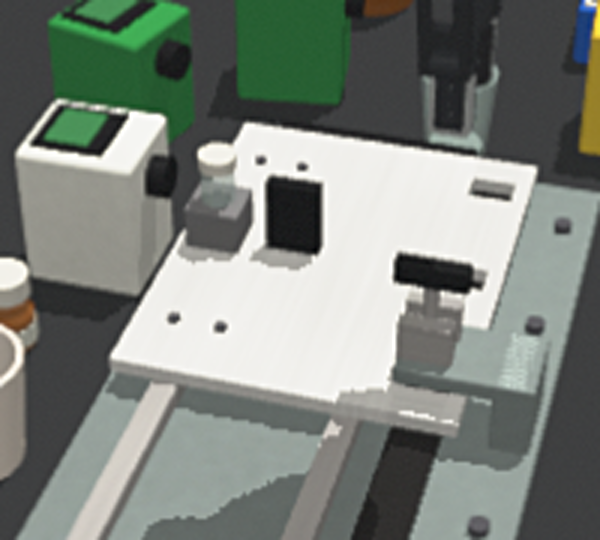

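View pics/w8.png

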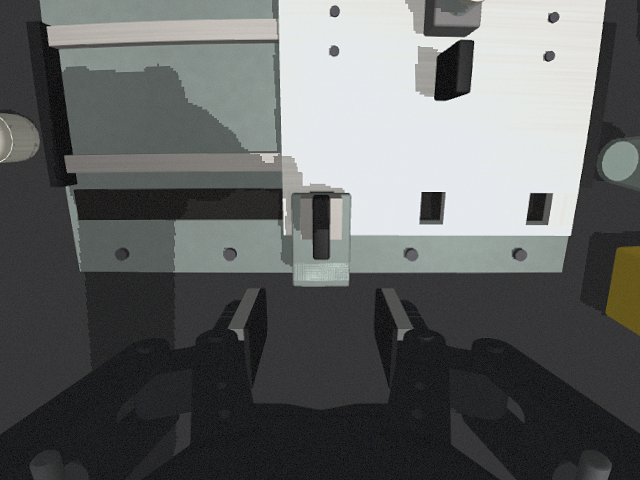

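```bash
python3 - <<'E'
from w import *
a=cv2.imread('pics/side0.png');s=ctrl.get_image('side');b=s['img'][...,::-1]
t=a[242:260,366:402];r=cv2.matchTemplate(np.ascontiguousarray(b[230:275,355:415]),t,cv2.TM_CCOEFF_NORMED);_,m,_,l=cv2.minMaxLoc(r);print(m,'shift',l[0]+355-366,l[1]+230-242)
print(ctrl.get_obs()['time_s'])
E
```

```text
0.985686719417572 shift 0 0
20.225
```

```bash
python3 -c "
from workcell import ctrl
print(ctrl.close_job())"
```

```text
the job is handed in; nothing more can be done
None
```

The job is done and handed in at about 20 s, against the 67 s limit. I lifted the T-bar and gave it a quarter turn so it stayed up. I then slid the carriage 101 mm by its tab to the end station at the white reader. Finally I turned the T-bar back across and lowered it home.

**Last checks:**
- **Plunger home:** the final side image shows the T-bar at exactly its original locked position, with zero pixel shift and a correlation of 0.99. An 8 mm hang-up would have shown as about 4 pixels.
- **Vial position:** the vial stands directly in front of the reader's lens.
- **Gripper clear:** the gripper is open and about 13 cm up, touching nothing.

No check failed or disagreed. The highest force I read between moves was about 10 N. I did not tug the carriage to test the lock.

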